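Move a hanging sample tin over the rail stops and home on the next rail

ROBOT

A 6-joint arm with a two-finger parallel gripper is mounted at the origin on the work surface. World frame = base frame: x ahead of the robot, y to its left, z up, the work surface at z = 0. Lengths are in m, angles in rad, forces in N, time in s.
With the tool pointing down it reaches from about 0.4 to 0.825 m from the base axis. Payload 7 kg.
Tool frame: the origin (TCP) lies at the very end of the fingers, on their centre line; the grasp point (between the pads) lies 19 mm behind it; z points along the fingers, y is the line along which they close (so a half turn about z gives the same grasp; the last joint's range is limited). The gripper opens to 88 mm and grips with 3 to 60 N. Pads are 19 mm wide; open, the fingers measure 130 mm over their backs; the gripper's body (78 mm by 193 mm) begins 47 mm behind the grasp point.
Start: joints at [-0.84, 0.359, 0.012, 0, -1.224, -0.288], TCP at [0.289, -0.61, 0.227] pointing down, gripper open.
Joint ranges: [-3.07, 3.07], [-1.43, 2.12], [-1.02, 1.25], [-3.03, 1.67], [-3.05, -0], [-3.03, 3.03]. Speed limits (rad/s): [2.39, 2.39, 3.01, 3.14, 3.14, 3.14].

INTERFACE

Orientations are given as a 3x3 rotation matrix whose columns are the frame's x, y, z axes.
In Python, from station import arm, vision gives the robot as it stands. The module is installed in compiled form; this text tells all that it offers.
- The arm moves only by the tool step_arm, never from a script. Its argument "plan" is a list of rows, each an object with "travel": the shift along the tool's x, y, z in mm, a list of three; "angular": the turn, a rotation vector about the tool's x, y, z in degrees, a list of three; "claw": the closure in counts, from 0 (fully open) to 255 (shut). A call has 1 to 5 rows; each row is the pose to reach, as a shift and turn from the pose commanded when the call began, along the tool's axes at that moment; what a row does not reach only later rows make up. A row lasts 1/8 s, in which the tool goes at most 62.5 mm and 10.7 degrees, less where a joint would pass 70% of its speed; a pose out of reach is approached as far as the arm can. A call with a gripper value outside its range is refused whole. The fingers move at their own pace and stop on an object; "squeeze" is the grip in N (left out, the last holds). Time passes only in rows, so rows that repeat a pose let the fingers close. It gives the time, the measured TCP pose, the force, the opening and the grip force at its end, in the units of the state.
- arm.get_state(): the state, without advancing time (a new reading comes with each control period).
- vision.get_image(name): name is "scene" or "top"; returns a dict with "pixels" (420x560x3 uint8, red, green, blue), "fx", "fy", "cx", "cy" (pixels), "k1" (the pictures are not rectified: a ray, as slopes to the right and down, at radius r is drawn at 1 + k1 r^2 times it, then the intrinsics apply), "eye" and "rotation" of the camera in the world. Camera axes: x right, y down, z forward; pixel columns grow to the right and rows downward; lengths in m; the calibration is good to about 2 mm. A picture is of the moment at which its call begins. There is no depth.
- arm.close_job(): hands the job in; it is judged then, once.
The state is a dict: "clock": time; "q": joint angles; "dq": joint speeds; "joint_torque": joint torques, N m; "eef_pos": TCP position; "tcp_rot": TCP orientation; "ft_force": force on the tool from outside, world axes, zero at the start; "ft_torque": the same for the moment, N m; "grip_width": opening from 0.0 (shut) to 1.0 (fully open); "grip_force": force on a finger pad.
Only numpy, scipy, OpenCV 4.12 (cv2) and the standard library are available. Lean on these libraries where they do the work, as an engineer would, in place of code of your own. Each camera call takes 0.05 s, during which the arm holds its last target. There are 200 camera calls.

TASK

On the shop counter, move the red tin's hanger from its display rail to the rail beside it: lift it over the yellow end stop and off the free end, thread its loop over the other rail's end stop and set it down on that rail. Then slide it along the rail until it is pressed home with a light push (some 5 to 10 N) against the rubber foot of the blue buffer for about half a second, and let go so that it stays hanging there against the foot. Handle it gently, with no hard knocks or pushes on the rails or the buffer, and leave the green hanger and everything else on the counter where they are.

Things in the scene. Friction and masses are not known exactly. Their poses are not given: they have to be found in the camera images.
- red_hanger: White plastic hanger with a red, brass-lidded tin, 0.2 to 0.4 kg. Origin: centre of the saddle's underside, the flat that rests on the rail's top; z up, y along the rail, x across. Saddle plate 32 (x) by 40 (y) by 8 mm. Under it a closed loop (see red_loop), below that the tin, 56 in diameter, z -52 to -120 mm.
- red_fin (a point): Point 35 mm above the saddle's underside in the hanger's upright grip fin, which is 10 mm thick across the rail (x), 40 mm long along it (y) and spans 8 to 52 mm above the saddle's underside. Pinch it across x from above.
- red_loop (a point): Centre of the loop's opening, 23 mm below the saddle's underside: 24 wide (x), 46 mm high, 20 mm long along the rail; bottom bar 6 mm thick. The loop is closed, so it leaves or enters a rail only over the rail's free end, raised 14 to 36 mm above its resting height to pass the end stop (25 is the middle).
- green_hanger: The same hanger with a green tin and steel lid, on the first rail between the red one and the post. Leave alone.
- rail_a: First rail, fixed: origin at table height under the centre of its post (24 mm square). The flat steel rail, 10 wide and 10 thick, top at z = 190 mm, runs level from the post along this frame's -y for 240 mm to its free end. Within its last 5 mm an end stop, 10 wide, rises 14 mm above the rail's top. Foot plate 140 in x by 100 in y by 12 mm high.
- rail_a_end (a point): Centre of the first rail's top edge at the very free end, under the end stop.
- rail_b: Next rail, fixed, the same build but mirrored: the rail runs from the post along this frame's +y for 240 mm to its free end, with the same end stop; top at z = 190 mm. The hanger should slide towards -y here, to the buffer at the post.
- rail_b_end (a point): Centre of the next rail's top edge at the very free end, under the end stop.
- buffer: Blue block 34 in x, 50 in y, 40 mm high over the next rail's post; origin at the centre of its underside, at the height of the rail's top, axes as the next rail's; its face is at y = +25 mm. The rubber foot on a screw sticks out of this face (see buffer_face). The hanger is home when the end of its fin bears on the foot.
- buffer_face (a point): Point on the block's face on the foot's axis, 28 mm above the rail's top. The black rubber foot is 16 mm in diameter; its front stands 12 to 42 mm off this face along +y: set differently each time and not measured. It does not yield and contact is stiff: a fraction of a millimetre too far is many newtons, so approach slowly and feel for it.
- pin (a joint): Small yellow tell-tale pin in the middle of the foot's front face: 0 = sticking out 4 mm, 0.004 = pressed in flush by the fin. Soft spring, under 0.4 N, too weak to move a hanging tin.
- spice_tin: Yellow tin standing, 60 in diameter, 75 mm high, origin under its centre. Leave alone.
- masala_tin: Red tin standing on the counter, 60 in diameter, 95 mm high, no hanger. Leave alone.
- screwdriver: Yellow-handled screwdriver lying on the counter. Leave alone.
- calculator: White calculator, 150 by 105 by 20 mm, lying. Leave alone.
- charger: White charger block with two prongs, 50 by 60 by 46 mm. Leave alone.
- carton: Cardboard carton 70 by 110 by 45 mm. Leave alone.
There are look-alikes about, which are no part of the job. Leave any orange or purple look-alike of the red_hanger alone.

How it is judged:
On the way, in this order (a step that is already met when the one before it is completed fails the run):
1. the red hanger is lifted off the first rail, past its free end (y of red_hanger in the frame of rail_a below -0.255 m and contact force between red_hanger and rail_a below 0.05 N), for 0.1 s.
2. the red hanger is set down on the next rail behind its end stop, its saddle on the rail (y of red_hanger in the frame of rail_b between 0.05 and 0.218 m and horizontal distance between red_hanger and rail_b_end below 0.2 m and z of red_hanger in the frame of rail_b between 0.186 and 0.194 m and contact force between red_hanger and rail_b above 0.5 N), for 0.2 s.
3. the red hanger is pressed against the buffer's foot with at least 1.5 N for 0.3 s (contact force between red_hanger and buffer above 1.5 N and value of joint pin above 0.0025 m), for 0.3 s.
At the end, for the whole second after the job is handed in: The red hanger hangs at rest on the next rail, saddle on the rail's top (within 4 mm), upright within 0.15 rad, its fin against the buffer's foot (pin pressed in by at least 1.8 of its 4 mm), let go (z of red_hanger in the frame of rail_b between 0.186 and 0.194 m and y of red_hanger in the frame of rail_b between 0.055 and 0.115 m and contact force between red_hanger and rail_b above 0.5 N and value of joint pin above 0.0018 m and angle between red_hanger's own z axis and vertical below 0.15 rad and linear speed of red_hanger below 0.02 m/s); the robot touches nothing.
It fails at once if the red hanger is knocked or pressed against the first rail with more than 25 N (contact force between red_hanger and rail_a above 25 N).
It fails at once if the red hanger is knocked or pressed against the next rail and its buffer together with more than 35 N (contact force between red_hanger and rail_b above 35 N).
It fails at once if the pressing on the buffer exceeds 20 N (contact force between red_hanger and buffer above 20 N).
It fails at once if another thing on the counter is moved by more than 25 mm (distance of any of green_hanger, spice_tin, masala_tin, screwdriver, calculator, charger, carton from where it was at the start of the episode above 0.025 m).
It also fails if it takes over 67 s, if anything falls off the work surface, if the arm or the gripper's body presses on something with over 40 N, if the wrist force passes 120 N, or if a joint passes its speed limit or range.

## Working session

There is one attempt and no reset: what is moved stays moved. The work goes in short steps, Python scripts to look and compute and a tool call to move; the robot and the scene stay as the last step left them, time stands still between calls to the robot, and variables do not carry over. Pictures are saved under pics/ and viewed, at most 10 in all, crops included, and the job is handed in when it is done.

Besides the shell and the picture viewer there is one more tool, called after ">>>" as name(argument=value, ...) on one line, values as JSON. step_arm: Moves the arm, as the interface text tells. Its arguments: {"type":"object","properties":{"plan":{"type":"array","items":{"type":"object","properties":{"travel":{"type":"array","items":{"type":"number"}},"angular":{"type":"array","items":{"type":"number"}},"claw":{"type":"number"}}}},"squeeze":{"type":"number"}},"required":["plan"]}

```bash
mkdir -p pics; cat > h.py <<'E'
import numpy as np, cv2
from station import arm, vision
def grab(n,save=None):
    d=vision.get_image(n)
    if save: cv2.imwrite('pics/'+save,cv2.cvtColor(d['pixels'],cv2.COLOR_RGB2BGR))
    return d
def proj(d,P):
    p=(np.atleast_2d(P)-np.array(d['eye']))@np.array(d['rotation'])
    s=p[:,:2]/p[:,2:]; s=s*(1+d['k1']*(s**2).sum(1,keepdims=True))
    return s*[d['fx'],d['fy']]+[d['cx'],d['cy']]
def ray(d,uv):
    s0=(np.atleast_2d(uv).astype(float)-[d['cx'],d['cy']])/[d['fx'],d['fy']]; s=s0.copy()
    for _ in range(30): s=s0/(1+d['k1']*(s**2).sum(1,keepdims=True))
    return np.c_[s,np.ones(len(s))]@np.array(d['rotation']).T
def atz(d,uv,z):
    r=ray(d,uv); e=np.array(d['eye']); return e+r*((z-e[2])/r[:,2])[:,None]
E
python3 - <<'E'
from h import *
for n in('scene','top'):
    d=grab(n,n+'0.png'); print(n,d['eye'],np.round(d['rotation'],3).tolist(),d['fx'],d['k1'])
s=arm.get_state(); print(s['clock'],s['eef_pos'],np.round(s['tcp_rot'],3).tolist(),s['ft_force'])
E
```

```text
scene [1.42636789 0.14454501 1.4496183 ] [[-0.156, 0.832, -0.532], [0.988, 0.124, -0.095], [-0.014, -0.541, -0.841]] 527.250108036514 -0.008144914479616414
top [ 0.46221804 -0.01948157  1.20985074] [[-0.027, -0.989, 0.147], [-0.999, 0.029, 0.015], [-0.019, -0.147, -0.989]] 448.39834435822144 0.041581784185363874
0.1 [ 0.28898433 -0.60952094  0.2257423 ] [[-0.904, -0.428, -0.001], [-0.428, 0.904, 0.001], [0.0, 0.001, -1.0]] [-0.4197224   0.56500165 -0.28635203]
```

View pics/scene0.png

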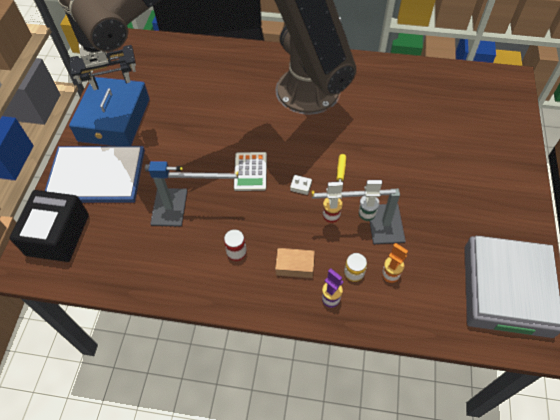

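View pics/top0.png

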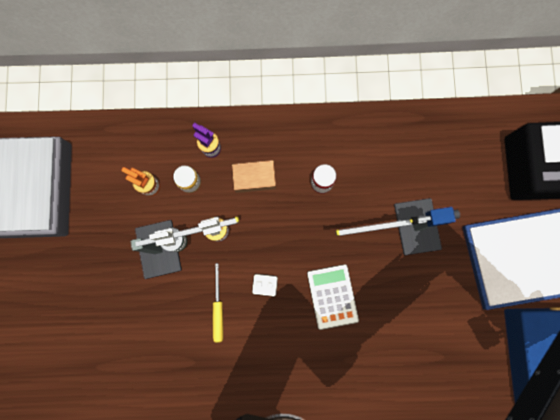

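Candidates: the hanger on the rail at scene (333,205) / top (215,228) with a brass lid. Look-alikes are green at scene (371,200), purple at (333,285), orange at (395,262), and the standing masala tin at (235,243). I choose the outer hanger on the right-hand rail and check it in close crops.

```bash
python3 - <<'E'
import cv2,numpy as np
s=cv2.imread('pics/scene0.png');t=cv2.imread('pics/top0.png')
def c(im,x,y,w=100,h=75): return cv2.resize(im[y:y+h,x:x+w],(400,300),interpolation=cv2.INTER_CUBIC)
o=np.vstack([np.hstack([c(s,308,172),c(s,145,152)]),np.hstack([c(t,135,195,110,82.5.__int__()),c(t,335,185,130,97)])])
cv2.imwrite('pics/c1.png',o)
E
```

```text
(no output)
```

View pics/c1.png

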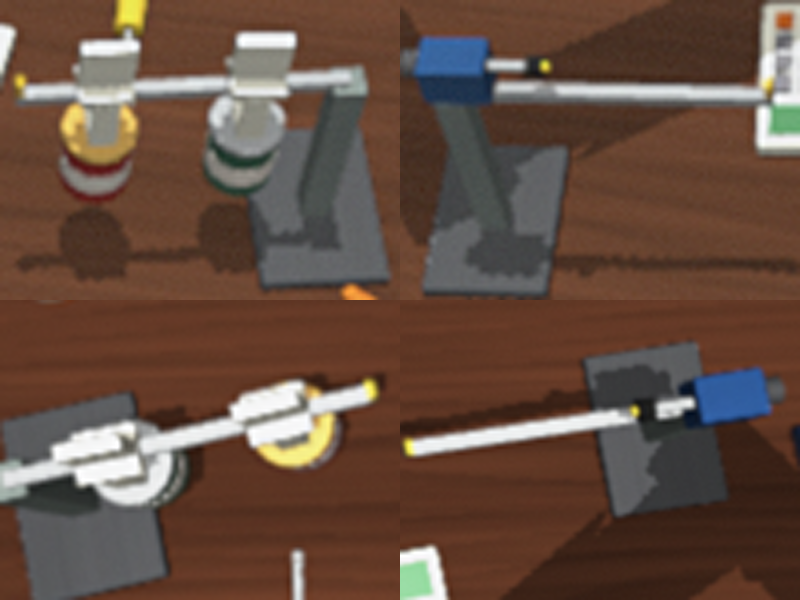

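```bash
cat > m.py <<'E'
from h import *
from scipy.optimize import least_squares
S=grab('scene'); T=grab('top')
def yel(d,x0,x1,y0,y1):
    p=d['pixels'][y0:y1,x0:x1].astype(float); w=np.clip(np.minimum(p[...,0],p[...,1])-p[...,2]-60,0,None)
    yy,xx=np.mgrid[y0:y1,x0:x1]; return np.array([(w*xx).sum(),(w*yy).sum()])/w.sum(),int((w>0).sum())
def tri(a,b):
    return least_squares(lambda P:np.r_[proj(S,P)[0]-a,proj(T,P)[0]-b],[.6,0,.2])
def line(cols,y0,y1s):
    out=[]
    for c,yc in zip(cols,y1s):
        r=np.arange(int(yc)-6,int(yc)+7); g=T['pixels'][r,c].astype(float).min(1); w=np.clip(g-110,0,None)
        out.append([c,(w*r).sum()/w.sum()])
    return np.array(out)
def rail(nm,ys,yt,cols,p0,p1):
    a,na=yel(S,*ys); b,nb=yel(T,*yt); r=tri(a,b)
    print(nm,'stop',a,na,b,nb,'tri',np.round(r.x,4),'res',np.round(r.fun,2),'topz.197',np.round(atz(T,b,.2)[0],4),np.round(atz(S,a,.2)[0],4))
    ex=p0[1]+(cols-p0[0])*(p1[1]-p0[1])/(p1[0]-p0[0])
    L=line(cols,0,ex); W=atz(T,L,.19)[:,:2]
    c=W.mean(0); u=np.linalg.svd(W-c)[2][0]; n=np.array([-u[1],u[0]])
    print(' dir',np.round(u,4),'deg',np.degrees(np.arctan2(u[1],u[0])),'off mm',np.round((W-c)@n*1e3,1),'c',np.round(c,4),'stop off',(r.x[:2]-c)@n*1e3)
rail('A',(308,322,186,200),(228,244,212,226),np.r_[178:196,222:233],(140,243),(237,219.5))
rail('B',(330,346,160,180) if 0 else (328,346,160,180),(332,345,225,240),np.r_[343:395],(338,232),(408,222.5))
E
sed -i "s/(330,346,160,180) if 0 else (328,346,160,180)/(228,245,168,182)/" m.py
python3 m.py
python3 - <<'E'
from h import *
S=vision.get_image('scene');T=vision.get_image('top')
print('fin top scene',atz(S,[[328,182.75],[342.75,182]],.242))
# top fin edge corners
f=lambda x,y:[135+x*.275,195+(y-300)*82/300]
print('fin top top',atz(T,[f(233,405),f(302,383)],.242))
print('tip foot', atz(T,[[335+635*.325-0,185+110*97/300]],.218), atz(S,[[145+145*.25,152+66*.25]],.218))
E
```

```text
A stop [312.57725948 191.95626822] 9 [236.5616836  218.78664731] 16 tri [0.5949 0.0856 0.2036] res [-0.48  0.04 -0.37  0.08] topz.197 [0.5955 0.0851 0.2   ] [0.5922 0.0868 0.2   ]
 dir [ 0.2151 -0.9766] deg -77.57599116018135 off mm [-1.4 -2.6 -3.2 -3.3  0.5  1.2  1.2  1.   1.   1.1  1.   0.9  0.7  0.9
  1.   0.9  0.7  0.9  0.1 -0.3 -0.9 -0.6 -0.  -0.1 -0.3 -0.  -0.  -0.1
 -0.3] c [0.577  0.1659] stop off 0.17955153281758301
B stop [236.70224719 172.73595506] 5 [337.32428571 231.99142857] 16 tri [ 0.5588 -0.1412  0.2015] res [-0.28 -0.02 -0.21  0.04] topz.197 [ 0.559  -0.1419  0.2   ] [ 0.5577 -0.1407  0.2   ]
 dir [ 0.1216 -0.9926] deg -83.0172196209114 off mm [ 0.1  0.2  0.1  0.1 -0.1 -0.2 -0.1  0.2  0.1 -0.   0.  -0.1 -0.3 -0.3
  0.1  0.1  0.  -0.1 -0.1 -0.2  0.1  0.1  0.1  0.1 -0.  -0.2 -0.2  0.1
  0.1  0.   0.  -0.1 -0.2  0.1  0.2  0.2  0.1  0.  -0.1 -0.1  0.2  0.2
  0.   0.1 -0.  -0.2 -0.3  0.   0.1  0.1  0.  -0. ] c [ 0.5673 -0.214 ] stop off 0.3649389673244482
fin top scene [[0.5834073  0.12729306 0.242     ]
 [0.57487902 0.16756913 0.242     ]]
fin top top [[0.58159719 0.16256886 0.242     ]
 [0.59359405 0.12113609 0.242     ]]
tip foot [[ 0.57026555 -0.58144755  0.218     ]] [[ 0.57888113 -0.29913106  0.218     ]]
```

```bash
sed -i 's/np.r_\[178:196,222:233\]/np.r_[143:148,184:196,224:233]/' m.py
cat > go.py <<'E'
import sys
from h import *
from scipy.spatial.transform import Rotation as R
# usage: go.py x y z yaw_deg(tool y axis angle)  -> travel mm / angular deg in tool axes
s=arm.get_state(); x,y,z,a=map(float,sys.argv[1:5]); a=np.radians(a)
Rt=np.array(s['tcp_rot']); ty=np.array([np.cos(a),np.sin(a),0]); tz=np.array([0,0,-1.]); tg=np.c_[np.cross(ty,tz),ty,tz]
print('travel',np.round(Rt.T@(np.array([x,y,z])-s['eef_pos'])*1e3,1),'ang',np.round(R.from_matrix(Rt.T@tg).as_rotvec(degrees=True),2))
print('pos',np.round(s['eef_pos'],4),'t',s['clock'],'F',np.round(s['ft_force'],2),'w',s['grip_width'],s['grip_force'])
E
python3 m.py; python3 go.py .58 .145 .3 192
python3 - <<'E'
from h import *
T=vision.get_image('top');S=vision.get_image('scene')
print(atz(T,[[335+235*.325,185+110*97/300]],.218),atz(S,[[145+145*.25,152+66*.25]],.218))
E
```

```text
A stop [312.57817109 191.94690265] 9 [236.56313498 218.79390421] 16 tri [0.5949 0.0856 0.2036] res [-0.48  0.04 -0.38  0.08] topz.197 [0.5955 0.0851 0.2   ] [0.5922 0.0868 0.2   ]
 dir [ 0.2024 -0.9793] deg -78.32219337496429 off mm [-0.2 -0.1  0.1  0.2  0.   0.1 -0.  -0.   0.1  0.  -0.  -0.2  0.1  0.1
  0.  -0.1  0.1 -0.8 -0.5  0.2  0.1 -0.   0.2  0.3  0.2  0.1] c [0.574  0.1832] stop off 0.6777272487164113
B stop [236.70555556 172.73888889] 6 [337.31766382 231.99002849] 16 tri [ 0.5588 -0.1412  0.2015] res [-0.27 -0.02 -0.21  0.04] topz.197 [ 0.559  -0.1419  0.2   ] [ 0.5577 -0.1407  0.2   ]
 dir [ 0.1216 -0.9926] deg -83.01725523171586 off mm [ 0.1  0.2  0.1  0.1 -0.1 -0.2 -0.1  0.2  0.1  0.   0.  -0.1 -0.3 -0.3
  0.   0.1  0.  -0.1 -0.1 -0.2  0.1  0.1  0.1  0.1 -0.  -0.2 -0.2  0.1
  0.1  0.  -0.  -0.1 -0.2  0.1  0.2  0.1  0.1  0.  -0.1 -0.1  0.2  0.2
  0.   0.1 -0.  -0.2 -0.3  0.   0.1  0.1  0.  -0. ] c [ 0.5673 -0.214 ] stop off 0.3725770788150275
travel [-586.2  557.4  -73.5] ang [ 1.000e-02  1.000e-02 -7.663e+01]
pos [ 0.2892 -0.6098  0.2264] t 0.4 F [ 0.22  0.15 -0.13] w 0.9997736086862928 0.0
[[ 0.57806281 -0.30352796  0.218     ]] [[ 0.57888113 -0.29913106  0.218     ]]
```

>>> step_arm(plan=[{"travel": [-40, 40, -20], "angular": [0, 0, -6], "claw": 0}, {"travel": [-80, 80, -40], "angular": [0, 0, -12], "claw": 0}, {"travel": [-125, 120, -60], "angular": [0, 0, -18], "claw": 0}, {"travel": [-167, 160, -80], "angular": [0, 0, -24], "claw": 0}, {"travel": [-209, 199, -90], "angular": [0, 0, -30], "claw": 0}], squeeze=25)

```text
clock: 1.12
eef_pos: [0.3934, -0.339, 0.3181]
tcp_rot: [[-0.565, -0.825, 0.002], [-0.825, 0.565, -0.001], [-0.0, -0.002, -1.0]]
ft_force: [1.3, -0.0, -0.3]
grip_width: 0.998
grip_force: 0.0
```

```bash
python3 go.py .582 .145 .31 191.7
```

```text
travel [-505.8  118.2    8. ] ang [-1.400e-01 -4.000e-02 -4.613e+01]
pos [ 0.3934 -0.339   0.3181] t 1.125 F [ 1.32 -0.05 -0.28] w 0.9978610501965379 0.0
```

>>> step_arm(plan=[{"travel": [-58, 14, 0], "angular": [0, 0, -5], "claw": 0}, {"travel": [-116, 27, 0], "angular": [0, 0, -10], "claw": 0}, {"travel": [-174, 41, 0], "angular": [0, 0, -15], "claw": 0}, {"travel": [-232, 54, 0], "angular": [0, 0, -21], "claw": 0}, {"travel": [-290, 68, 0], "angular": [0, 0, -26], "claw": 0}])

```text
clock: 1.75
eef_pos: [0.502, -0.0613, 0.3171]
tcp_rot: [[-0.147, -0.989, 0.001], [-0.989, 0.147, 0.0], [-0.0, -0.001, -1.0]]
ft_force: [0.8, 0.2, 1.0]
grip_width: 1.001
grip_force: 0.0
```

```bash
python3 go.py .582 .145 .28 191.7
```

```text
travel [-215.8  -48.8   37.2] ang [-7.000e-02  1.000e-02 -2.014e+01]
pos [ 0.502  -0.0613  0.3171] t 1.75 F [0.79 0.23 1.02] w 1.0013034998561616 0.0
```

>>> step_arm(plan=[{"travel": [-54, -12, 0], "angular": [0, 0, -6], "claw": 0}, {"travel": [-108, -25, 0], "angular": [0, 0, -12], "claw": 0}, {"travel": [-162, -37, 0], "angular": [0, 0, -17], "claw": 0}, {"travel": [-216, -49, 10], "angular": [0, 0, -20], "claw": 0}, {"travel": [-216, -49, 37], "angular": [0, 0, -20], "claw": 0}])

```text
clock: 2.38
eef_pos: [0.584, 0.1465, 0.2793]
tcp_rot: [[0.201, -0.98, 0.002], [-0.98, -0.201, 0.001], [-0.0, -0.002, -1.0]]
ft_force: [-1.2, -0.9, -0.7]
grip_width: 1.0
grip_force: 0.0
```

```bash
python3 go.py .582 .145 .207 191.7
```

```text
travel [ 1.1  2.4 72.3] ang [-0.1   0.03 -0.1 ]
pos [0.584  0.1465 0.2793] t 2.375 F [-1.25 -0.87 -0.65] w 0.9997139393732991 0.0
```

>>> step_arm(plan=[{"travel": [1, 2, 20], "claw": 0}, {"travel": [1, 2, 40], "claw": 60}, {"travel": [1, 2, 60], "claw": 90}, {"travel": [1, 2, 70], "claw": 120}, {"travel": [1, 2, 72], "claw": 120}])

```text
schema error: expected keys travel, angular, claw
```

```bash
python3 go.py .582 .145 .207 191.7; python3 - <<'E'
from h import *
S=grab('scene')['pixels'];T=grab('top')['pixels']
c=lambda im,x,y:cv2.resize(im[y:y+100,x:x+100],(400,400),interpolation=cv2.INTER_CUBIC)
cv2.imwrite('pics/c2.png',np.hstack([c(S,285,135),c(T,165,170)])[...,::-1])
E
```

```text
travel [ 1.1  2.4 72.3] ang [-0.1   0.03 -0.1 ]
pos [0.584  0.1465 0.2793] t 2.375 F [-1.25 -0.87 -0.65] w 0.9997139393732991 0.0
```

View pics/c2.png

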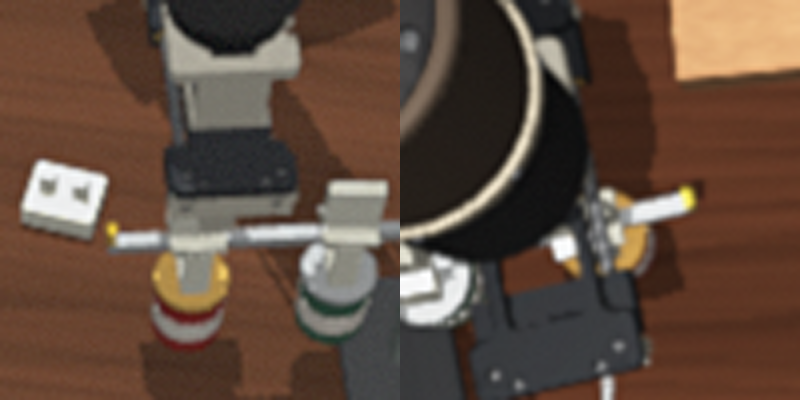

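>>> step_arm(plan=[{"travel": [1, 2, 20], "angular": [0, 0, 0], "claw": 0}, {"travel": [1, 2, 40], "angular": [0, 0, 0], "claw": 40}, {"travel": [1, 2, 60], "angular": [0, 0, 0], "claw": 80}, {"travel": [1, 2, 70], "angular": [0, 0, 0], "claw": 100}, {"travel": [1, 2, 72], "angular": [0, 0, 0], "claw": 100}])

```text
clock: 3.1
eef_pos: [0.5808, 0.1411, 0.208]
tcp_rot: [[0.197, -0.98, 0.0], [-0.98, -0.197, -0.0], [0.0, -0.0, -1.0]]
ft_force: [0.2, -0.7, 0.1]
grip_width: 0.63
grip_force: 0.0
```

```bash
python3 go.py .582 .145 .207 191.7; python3 - <<'E'
from h import *
S=vision.get_image('scene')
print(atz(S,[[327.5,196],[334.5,196],[341.5,196]],.194))
E
```

```text
travel [-3.6 -1.9  1. ] ang [-0.01 -0.01 -0.36]
pos [0.5808 0.1411 0.208 ] t 3.1 F [ 0.21 -0.69  0.13] w 0.6299870506833635 0.0
[[0.59569695 0.13015572 0.194     ]
 [0.59277563 0.14982526 0.194     ]
 [0.58985532 0.16948766 0.194     ]]
```

>>> step_arm(plan=[{"travel": [-4, -2, 1], "angular": [0, 0, -0.3], "claw": 100}, {"travel": [-4, -2, 1], "angular": [0, 0, -0.3], "claw": 150}, {"travel": [-4, -2, 1], "angular": [0, 0, -0.3], "claw": 255}, {"travel": [-4, -2, 1], "angular": [0, 0, -0.3], "claw": 255}, {"travel": [-4, -2, 1], "angular": [0, 0, -0.3], "claw": 255}], squeeze=25)

```text
clock: 3.78
eef_pos: [0.5818, 0.1458, 0.2066]
tcp_rot: [[0.202, -0.979, -0.0], [-0.979, -0.202, -0.0], [0.0, 0.0, -1.0]]
ft_force: [0.3, -0.3, 0.2]
grip_width: 0.213
grip_force: 0.0
```

>>> step_arm(plan=[{"travel": [0, 0, 0], "angular": [0, 0, 0], "claw": 255}, {"travel": [0, 0, 0], "angular": [0, 0, 0], "claw": 255}, {"travel": [0, 0, 0], "angular": [0, 0, 0], "claw": 255}])

```text
clock: 4.15
eef_pos: [0.5819, 0.1459, 0.2067]
tcp_rot: [[0.202, -0.979, 0.0], [-0.979, -0.202, 0.0], [-0.0, -0.0, -1.0]]
ft_force: [-1.0, 1.0, 1.4]
grip_width: 0.113
grip_force: 25.0
```

```bash
python3 go.py .582 .145 .207 191.7
```

```text
travel [ 0.9  0.1 -0.3] ang [-0.01  0.   -0.03]
pos [0.5819 0.1459 0.2067] t 4.15 F [-0.98  1.04  1.42] w 0.1126889635876313 24.999325275421143
```

>>> step_arm(plan=[{"travel": [0, 0, -4], "angular": [0, 0, 0], "claw": 255}, {"travel": [0, 0, -10], "angular": [0, 0, 0], "claw": 255}, {"travel": [0, 0, -17], "angular": [0, 0, 0], "claw": 255}, {"travel": [0, 0, -23], "angular": [0, 0, 0], "claw": 255}, {"travel": [0, 0, -25], "angular": [0, 0, 0], "claw": 255}])

```text
clock: 4.78
eef_pos: [0.5821, 0.146, 0.2322]
tcp_rot: [[0.202, -0.979, 0.001], [-0.979, -0.202, 0.0], [-0.0, -0.001, -1.0]]
ft_force: [0.2, 0.4, -3.3]
grip_width: 0.112
grip_force: 25.0
```

```bash
python3 - <<'E'
from h import *
s=arm.get_state();print(s['eef_pos'],s['ft_force'],s['grip_width'])
S=grab('scene')['pixels'];T=grab('top')['pixels']
c=lambda im,x,y:cv2.resize(im[y:y+100,x:x+100],(400,400),interpolation=cv2.INTER_CUBIC)
cv2.imwrite('pics/c3.png',np.hstack([c(S,285,135),c(T,165,170)])[...,::-1])
E
```

```text
[0.58209572 0.14602785 0.23223178] [ 0.15862862  0.35346273 -3.34860624] 0.11159472014393458
```

View pics/c3.png

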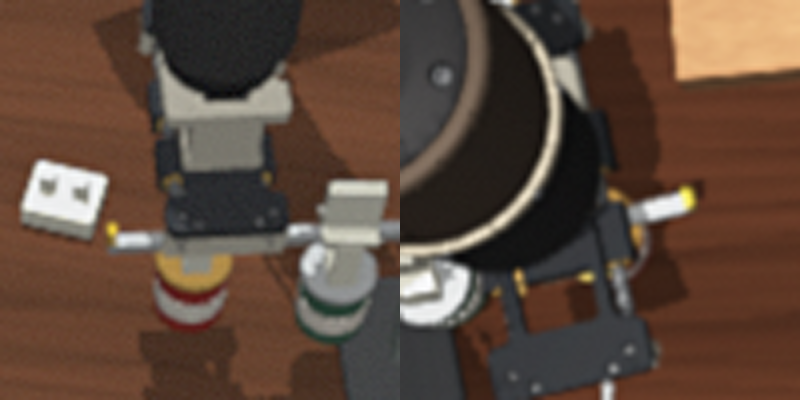

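```bash
python3 - <<'E'
from h import *
S=vision.get_image('scene')
u=np.array([.2024,-.9793]);
for o in(-.01,-.005,0,.005,.01):
    p=np.r_[np.array([.582,.146])+o*u,0]
    print(o,proj(S,[p+[0,0,.215-.052],p+[0,0,.215-.12]]).round(1).tolist())
g=S['pixels'][195:222,315:350].astype(int); 
m=(g[...,0]-g[...,2]>60); yy,xx=np.nonzero(m); 
for r in range(27): 
    c=xx[yy==r]; print(195+r,(315+c.min(),315+c.max(),len(c)) if len(c) else '',end='; ')
print(np.round(proj(S,[[.582,.146,.27]]),1))
E
```

```text
-0.01 [[336.2, 198.5], [334.6, 210.8]]
-0.005 [[334.5, 198.5], [332.9, 210.8]]
0 [[332.8, 198.6], [331.2, 210.9]]
0.005 [[331.1, 198.7], [329.6, 211.0]]
0.01 [[329.4, 198.8], [327.9, 211.1]]
195 ; 196 ; 197 ; 198 (np.int64(324), np.int64(325), 2); 199 (np.int64(315), np.int64(349), 25); 200 (np.int64(315), np.int64(349), 27); 201 (np.int64(321), np.int64(349), 15); 202 (np.int64(324), np.int64(342), 11); 203 (np.int64(318), np.int64(345), 18); 204 (np.int64(321), np.int64(349), 20); 205 (np.int64(321), np.int64(348), 18); 206 (np.int64(326), np.int64(339), 14); 207 (np.int64(327), np.int64(338), 12); 208 (np.int64(328), np.int64(344), 12); 209 (np.int64(330), np.int64(336), 7); 210 ; 211 ; 212 ; 213 ; 214 ; 215 (np.int64(326), np.int64(327), 2); 216 (np.int64(328), np.int64(336), 5); 217 (np.int64(331), np.int64(334), 4); 218 ; 219 ; 220 ; 221 ; [[335.5 177.3]]
```

>>> step_arm(plan=[{"travel": [8, 0, 0], "angular": [0, 0, 0], "claw": 255}, {"travel": [25, 0, 0], "angular": [0, 0, 0], "claw": 255}, {"travel": [45, 0, 0], "angular": [0, 0, 0], "claw": 255}, {"travel": [65, 0, 0], "angular": [0, 0, 0], "claw": 255}, {"travel": [85, 0, 0], "angular": [0, 0, 0], "claw": 255}])

```text
clock: 5.55
eef_pos: [0.5994, 0.0608, 0.2316]
tcp_rot: [[0.202, -0.979, 0.0], [-0.979, -0.202, -0.0], [0.0, -0.0, -1.0]]
ft_force: [0.3, 0.1, -2.8]
grip_width: 0.113
grip_force: 25.0
```

>>> step_arm(plan=[{"travel": [15, 0, 0], "angular": [0, 0, 0], "claw": 255}, {"travel": [28, 0, 0], "angular": [0, 0, 0], "claw": 255}, {"travel": [35, 0, 0], "angular": [0, 0, 0], "claw": 255}, {"travel": [35, 0, 0], "angular": [0, 0, 0], "claw": 255}])

```text
clock: 6.05
eef_pos: [0.6062, 0.0281, 0.2315]
tcp_rot: [[0.202, -0.979, -0.0], [-0.979, -0.202, 0.0], [-0.0, 0.0, -1.0]]
ft_force: [0.4, -0.0, -3.2]
grip_width: 0.118
grip_force: 25.0
```

```bash
python3 go.py .5532 -.096 .232 186.98
```

```text
travel [110.8  76.9  -0.5] ang [0.01 0.   4.66]
pos [0.6062 0.0281 0.2315] t 6.05 F [ 0.44 -0.02 -3.2 ] w 0.11777081915737904 24.99857246875763
```

>>> step_arm(plan=[{"travel": [12, 8, 0], "angular": [0, 0, 0.5], "claw": 255}, {"travel": [35, 24, 0], "angular": [0, 0, 1.5], "claw": 255}, {"travel": [60, 42, 0], "angular": [0, 0, 2.7], "claw": 255}, {"travel": [85, 59, 0], "angular": [0, 0, 3.7], "claw": 255}, {"travel": [111, 77, 0], "angular": [0, 0, 4.7], "claw": 255}])

```text
clock: 6.68
eef_pos: [0.5519, -0.0975, 0.2318]
tcp_rot: [[0.12, -0.993, 0.0], [-0.993, -0.12, -0.0], [0.0, -0.0, -1.0]]
ft_force: [-0.2, -0.7, -1.9]
grip_width: 0.108
grip_force: 25.0
```

>>> step_arm(plan=[{"travel": [0, 0, 0], "angular": [0, 0, 0], "claw": 255}, {"travel": [0, 0, 0], "angular": [0, 0, 0], "claw": 255}])

```text
clock: 6.92
eef_pos: [0.5529, -0.0964, 0.2319]
tcp_rot: [[0.12, -0.993, 0.001], [-0.993, -0.12, 0.0], [-0.0, -0.001, -1.0]]
ft_force: [-0.3, -0.1, -3.4]
grip_width: 0.113
grip_force: 25.0
```

```bash
python3 go.py .5531 -.096 .232 186.98; python3 - <<'E'
from h import *
S=grab('scene')['pixels'];T=grab('top')['pixels']
c=lambda im,x,y:cv2.resize(im[y:y+100,x:x+100],(400,400),interpolation=cv2.INTER_CUBIC)
cv2.imwrite('pics/c4.png',np.hstack([c(S,195,125),c(T,290,180)])[...,::-1])
E
```

```text
travel [-0.4 -0.3 -0.1] ang [-0.03  0.   -0.06]
pos [ 0.5529 -0.0964  0.2319] t 6.925 F [-0.31 -0.05 -3.4 ] w 0.11313267790286421 24.999623894691467
```

View pics/c4.png

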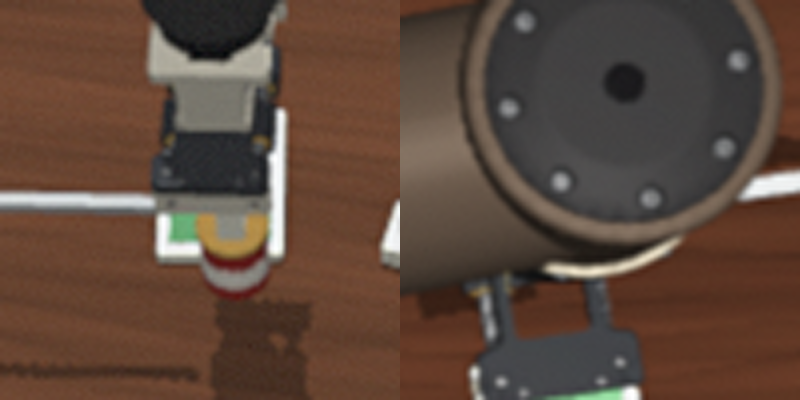

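>>> step_arm(plan=[{"travel": [7, 0, 0], "angular": [0, 0, 0], "claw": 255}, {"travel": [20, 0, 0], "angular": [0, 0, 0], "claw": 255}, {"travel": [33, 0, 0], "angular": [0, 0, 0], "claw": 255}, {"travel": [46, 0, 0], "angular": [0, 0, 0], "claw": 255}, {"travel": [55, 0, 0], "angular": [0, 0, 0], "claw": 255}])

```text
clock: 7.65
eef_pos: [0.5599, -0.1517, 0.2314]
tcp_rot: [[0.121, -0.993, -0.0], [-0.993, -0.121, -0.0], [0.0, 0.0, -1.0]]
ft_force: [-0.8, 0.3, -3.0]
grip_width: 0.116
grip_force: 25.0
```

>>> step_arm(plan=[{"travel": [10, 0, 0], "angular": [0, 0, 0], "claw": 255}, {"travel": [22, 0, 0], "angular": [0, 0, 0], "claw": 255}, {"travel": [32, 0, 0], "angular": [0, 0, 0], "claw": 255}, {"travel": [35, 0, 0], "angular": [0, 0, 0], "claw": 255}, {"travel": [35, 0, 0], "angular": [0, 0, 0], "claw": 255}])

```text
clock: 8.28
eef_pos: [0.5641, -0.1854, 0.2315]
tcp_rot: [[0.121, -0.993, -0.0], [-0.993, -0.121, 0.0], [-0.0, 0.0, -1.0]]
ft_force: [0.4, 0.2, -2.6]
grip_width: 0.112
grip_force: 25.0
```

```bash
python3 go.py .5637 -.1853 .208 186.98; python3 - <<'E'
from h import *
S=grab('scene')['pixels'];T=grab('top')['pixels']
c=lambda im,x,y:cv2.resize(im[y:y+100,x:x+100],(400,400),interpolation=cv2.INTER_CUBIC)
cv2.imwrite('pics/c5.png',np.hstack([c(S,165,125),c(T,320,180)])[...,::-1])
E
```

```text
travel [-0.2  0.4 23.5] ang [ 0.    0.   -0.04]
pos [ 0.5641 -0.1854  0.2315] t 8.275 F [ 0.44  0.18 -2.64] w 0.11220870391712057 24.999456703662872
```

View pics/c5.png

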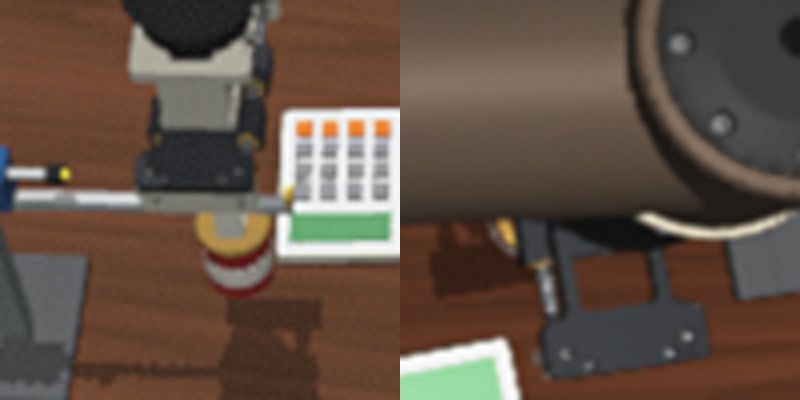

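>>> step_arm(plan=[{"travel": [0, 0, 5], "angular": [0, 0, 0], "claw": 255}, {"travel": [0, 0, 12], "angular": [0, 0, 0], "claw": 255}, {"travel": [0, 0, 18], "angular": [0, 0, 0], "claw": 255}, {"travel": [0, 0, 21], "angular": [0, 0, 0], "claw": 255}, {"travel": [0, 0, 22], "angular": [0, 0, 0], "claw": 255}])

```text
clock: 9.0
eef_pos: [0.564, -0.1853, 0.2093]
tcp_rot: [[0.121, -0.993, -0.0], [-0.993, -0.121, -0.0], [-0.0, 0.0, -1.0]]
ft_force: [0.5, 0.3, -2.7]
grip_width: 0.113
grip_force: 25.0
```

>>> step_arm(plan=[{"travel": [0, 0, 0.5], "angular": [0, 0, 0], "claw": 255}, {"travel": [0, 0, 1], "angular": [0, 0, 0], "claw": 255}, {"travel": [0, 0, 1.5], "angular": [0, 0, 0], "claw": 255}, {"travel": [0, 0, 1.8], "angular": [0, 0, 0], "claw": 255}, {"travel": [0, 0, 1.8], "angular": [0, 0, 0], "claw": 255}])

```text
clock: 9.62
eef_pos: [0.5641, -0.1853, 0.2078]
tcp_rot: [[0.121, -0.993, 0.0], [-0.993, -0.121, -0.0], [0.0, -0.0, -1.0]]
ft_force: [0.4, 0.5, -3.6]
grip_width: 0.116
grip_force: 25.0
```

>>> step_arm(plan=[{"travel": [0, 0, 0.3], "angular": [0, 0, 0], "claw": 255}, {"travel": [0, 0, 0.6], "angular": [0, 0, 0], "claw": 255}, {"travel": [0, 0, 0.9], "angular": [0, 0, 0], "claw": 255}, {"travel": [0, 0, 0.9], "angular": [0, 0, 0], "claw": 255}])

```text
clock: 10.12
eef_pos: [0.5641, -0.1853, 0.2069]
tcp_rot: [[0.121, -0.993, 0.0], [-0.993, -0.121, -0.0], [0.0, -0.0, -1.0]]
ft_force: [0.4, -0.0, -1.7]
grip_width: 0.11
grip_force: 25.0
```

>>> step_arm(plan=[{"travel": [0, 0, 0.2], "angular": [0, 0, 0], "claw": 255}, {"travel": [0, 0, 0.3], "angular": [0, 0, 0], "claw": 255}, {"travel": [0, 0, 0.3], "angular": [0, 0, 0], "claw": 255}])

```text
clock: 10.5
eef_pos: [0.5641, -0.1853, 0.2069]
tcp_rot: [[0.121, -0.993, 0.0], [-0.993, -0.121, -0.0], [0.0, -0.0, -1.0]]
ft_force: [-2.1, 1.1, 1.6]
grip_width: 0.112
grip_force: 25.0
```

>>> step_arm(plan=[{"travel": [4, 0, 0], "angular": [0, 0, 0], "claw": 255}, {"travel": [12, 0, 0], "angular": [0, 0, 0], "claw": 255}, {"travel": [22, 0, 0], "angular": [0, 0, 0], "claw": 255}, {"travel": [32, 0, 0], "angular": [0, 0, 0], "claw": 255}, {"travel": [40, 0, 0], "angular": [0, 0, 0], "claw": 255}])

```text
clock: 11.12
eef_pos: [0.5693, -0.2258, 0.2068]
tcp_rot: [[0.121, -0.993, 0.001], [-0.993, -0.121, -0.0], [0.0, -0.001, -1.0]]
ft_force: [-0.3, 3.3, 3.7]
grip_width: 0.114
grip_force: 25.0
```

>>> step_arm(plan=[{"travel": [8, 0, 0], "angular": [0, 0, 0], "claw": 255}, {"travel": [18, 0, 0], "angular": [0, 0, 0], "claw": 255}, {"travel": [28, 0, 0], "angular": [0, 0, 0], "claw": 255}, {"travel": [34, 0, 0], "angular": [0, 0, 0], "claw": 255}, {"travel": [35, 0, 0], "angular": [0, 0, 0], "claw": 255}])

```text
clock: 11.75
eef_pos: [0.5734, -0.2604, 0.2068]
tcp_rot: [[0.121, -0.993, 0.0], [-0.993, -0.121, -0.0], [0.0, -0.0, -1.0]]
ft_force: [-1.0, 3.9, 5.3]
grip_width: 0.114
grip_force: 25.0
```

```bash
python3 go.py .5784 -.29 .2069 186.98; python3 - <<'E'
from h import *
S=grab('scene')['pixels'];T=grab('top')['pixels']
c=lambda im,x,y:cv2.resize(im[y:y+50,x:x+50],(400,400),interpolation=cv2.INTER_CUBIC)
cv2.imwrite('pics/c6.png',np.hstack([c(S,165,145),c(T,370,190)])[...,::-1])
E
```

```text
travel [30.  -1.3 -0.1] ang [-0.02 -0.01 -0.03]
pos [ 0.5734 -0.2604  0.2068] t 11.75 F [-1.02  3.86  5.29] w 0.11433917246994639 25.0008487701416
```

View pics/c6.png

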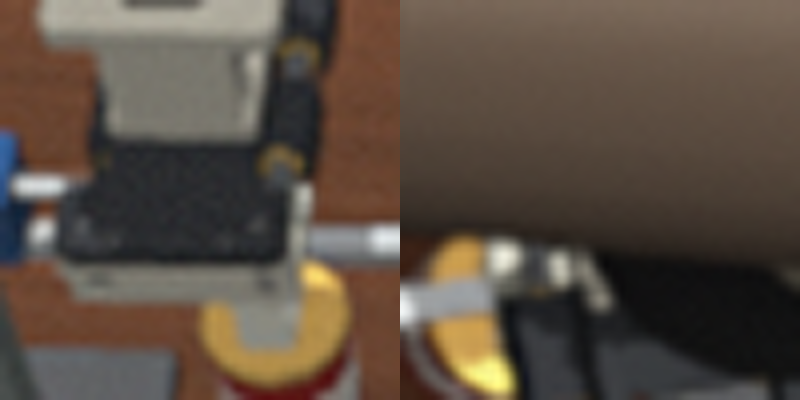

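```bash
python3 - <<'E'
from h import *
S=vision.get_image('scene');T=vision.get_image('top')
u=np.array([.1216,-.9926]); p0=np.array([.5734,-.2604])
for o in(-.02,-.015,-.01,-.005,0,.005):
    p=np.r_[p0+o*u,.19]
    print(o,'lid',proj(S,[p+[0,0,-.052]]).round(1).tolist(),'fin rear top',proj(S,[p+np.r_[-.02*u,.05]]).round(1).tolist(),'T lid',proj(T,[p+[0,0,-.052]]).round(1).tolist(),)
b=np.array([.5588,-.1412])
print('pin tip/foot px', [proj(S,[np.r_[b+u*(.2375-y),.218]]).round(1).tolist() for y in (.055,.063,.071)])
E
```

```text
-0.02 lid [[205.2, 184.3]] fin rear top [[207.4, 164.3]] T lid [[375.5, 228.4]]
-0.015 lid [[203.6, 184.3]] fin rear top [[205.7, 164.2]] T lid [[377.6, 228.1]]
-0.01 lid [[202.0, 184.3]] fin rear top [[203.9, 164.2]] T lid [[379.7, 227.8]]
-0.005 lid [[200.3, 184.2]] fin rear top [[202.2, 164.2]] T lid [[381.8, 227.5]]
0 lid [[198.7, 184.2]] fin rear top [[200.5, 164.1]] T lid [[383.8, 227.2]]
0.005 lid [[197.0, 184.2]] fin rear top [[198.7, 164.1]] T lid [[385.9, 226.9]]
pin tip/foot px [[[173.3, 168.1]], [[176.1, 168.2]], [[178.8, 168.2]]]
```

>>> step_arm(plan=[{"travel": [2, 0, -0.15], "angular": [0, 0, 0], "claw": 255}, {"travel": [5, 0, -0.15], "angular": [0, 0, 0], "claw": 255}, {"travel": [8, 0, -0.15], "angular": [0, 0, 0], "claw": 255}, {"travel": [10, 0, -0.15], "angular": [0, 0, 0], "claw": 255}, {"travel": [11, 0, -0.15], "angular": [0, 0, 0], "claw": 255}])

```text
clock: 12.58
eef_pos: [0.5746, -0.2707, 0.2068]
tcp_rot: [[0.121, -0.993, 0.0], [-0.993, -0.121, 0.0], [-0.0, -0.0, -1.0]]
ft_force: [-0.7, 4.1, 5.0]
grip_width: 0.111
grip_force: 25.0
```

>>> step_arm(plan=[{"travel": [0.6, 0, 0], "angular": [0, 0, 0], "claw": 255}, {"travel": [1.2, 0, 0], "angular": [0, 0, 0], "claw": 255}, {"travel": [1.8, 0, 0], "angular": [0, 0, 0], "claw": 255}, {"travel": [2.4, 0, 0], "angular": [0, 0, 0], "claw": 255}, {"travel": [3, 0, 0], "angular": [0, 0, 0], "claw": 255}])

```text
clock: 13.2
eef_pos: [0.5749, -0.2736, 0.2068]
tcp_rot: [[0.122, -0.993, 0.0], [-0.993, -0.122, 0.0], [-0.0, -0.0, -1.0]]
ft_force: [-0.2, 4.0, 5.6]
grip_width: 0.116
grip_force: 25.0
```

>>> step_arm(plan=[{"travel": [0.3, 0, -0.3], "angular": [0, 0, 0], "claw": 255}, {"travel": [0.6, 0, -0.3], "angular": [0, 0, 0], "claw": 255}, {"travel": [0.9, 0, -0.3], "angular": [0, 0, 0], "claw": 255}, {"travel": [1.2, 0, -0.3], "angular": [0, 0, 0], "claw": 255}, {"travel": [1.5, 0, -0.3], "angular": [0, 0, 0], "claw": 255}])

```text
clock: 13.82
eef_pos: [0.575, -0.2751, 0.2069]
tcp_rot: [[0.121, -0.993, -0.0], [-0.993, -0.121, 0.0], [-0.0, 0.0, -1.0]]
ft_force: [0.6, 2.8, 1.8]
grip_width: 0.113
grip_force: 25.0
```

```bash
python3 - <<'E'
from h import *
S=grab('scene')['pixels']
cv2.imwrite('pics/c7.png',cv2.resize(S[150:185,150:210],(720,420),interpolation=cv2.INTER_CUBIC)[...,::-1])
E
```

```text
(no output)
```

View pics/c7.png

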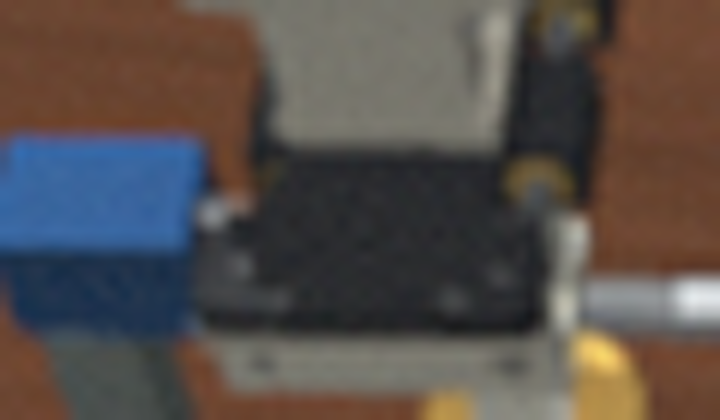

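>>> step_arm(plan=[{"travel": [0.3, 0, 0], "angular": [0, 0, 0], "claw": 255}, {"travel": [0.6, 0, 0], "angular": [0, 0, 0], "claw": 255}, {"travel": [0.9, 0, 0], "angular": [0, 0, 0], "claw": 255}, {"travel": [1.2, 0, 0], "angular": [0, 0, 0], "claw": 255}, {"travel": [1.5, 0, 0], "angular": [0, 0, 0], "claw": 255}])

```text
clock: 14.5
eef_pos: [0.5752, -0.2766, 0.2069]
tcp_rot: [[0.121, -0.993, -0.0], [-0.993, -0.121, 0.0], [-0.0, 0.0, -1.0]]
ft_force: [0.4, 1.9, 1.8]
grip_width: 0.111
grip_force: 25.0
```

>>> step_arm(plan=[{"travel": [0.3, 0, 0], "angular": [0, 0, 0], "claw": 255}, {"travel": [0.6, 0, 0], "angular": [0, 0, 0], "claw": 255}, {"travel": [0.9, 0, 0], "angular": [0, 0, 0], "claw": 255}, {"travel": [1.2, 0, 0], "angular": [0, 0, 0], "claw": 255}, {"travel": [1.5, 0, 0], "angular": [0, 0, 0], "claw": 255}])

```text
clock: 15.12
eef_pos: [0.5754, -0.2781, 0.2069]
tcp_rot: [[0.121, -0.993, -0.0], [-0.993, -0.121, 0.0], [-0.0, 0.0, -1.0]]
ft_force: [0.2, 1.0, 0.3]
grip_width: 0.111
grip_force: 25.0
```

>>> step_arm(plan=[{"travel": [0.3, 0, 0], "angular": [0, 0, 0], "claw": 255}, {"travel": [0.6, 0, 0], "angular": [0, 0, 0], "claw": 255}, {"travel": [0.9, 0, 0], "angular": [0, 0, 0], "claw": 255}, {"travel": [1.2, 0, 0], "angular": [0, 0, 0], "claw": 255}, {"travel": [1.5, 0, 0], "angular": [0, 0, 0], "claw": 255}])

```text
clock: 15.75
eef_pos: [0.5756, -0.2796, 0.2069]
tcp_rot: [[0.121, -0.993, -0.0], [-0.993, -0.121, 0.0], [-0.0, 0.0, -1.0]]
ft_force: [-0.6, 0.6, -0.9]
grip_width: 0.111
grip_force: 25.0
```

>>> step_arm(plan=[{"travel": [0.3, 0, 0], "angular": [0, 0, 0], "claw": 255}, {"travel": [0.6, 0, 0], "angular": [0, 0, 0], "claw": 255}, {"travel": [0.9, 0, 0], "angular": [0, 0, 0], "claw": 255}, {"travel": [1.2, 0, 0], "angular": [0, 0, 0], "claw": 255}, {"travel": [1.5, 0, 0], "angular": [0, 0, 0], "claw": 255}])

```text
clock: 16.38
eef_pos: [0.5758, -0.281, 0.2069]
tcp_rot: [[0.121, -0.993, -0.0], [-0.993, -0.121, 0.0], [-0.0, 0.0, -1.0]]
ft_force: [0.4, -0.1, -2.2]
grip_width: 0.112
grip_force: 25.0
```

>>> step_arm(plan=[{"travel": [0.3, 0, 0.1], "angular": [0, 0, 0], "claw": 255}, {"travel": [0.6, 0, 0.1], "angular": [0, 0, 0], "claw": 255}, {"travel": [0.9, 0, 0.1], "angular": [0, 0, 0], "claw": 255}, {"travel": [1.2, 0, 0.1], "angular": [0, 0, 0], "claw": 255}, {"travel": [1.5, 0, 0.1], "angular": [0, 0, 0], "claw": 255}])

```text
clock: 17.0
eef_pos: [0.576, -0.2825, 0.2069]
tcp_rot: [[0.121, -0.993, -0.0], [-0.993, -0.121, 0.0], [-0.0, 0.0, -1.0]]
ft_force: [-0.2, 1.0, -1.3]
grip_width: 0.114
grip_force: 25.0
```

>>> step_arm(plan=[{"travel": [0.3, 0, 0.1], "angular": [0, 0, 0], "claw": 255}, {"travel": [0.6, 0, 0.1], "angular": [0, 0, 0], "claw": 255}, {"travel": [0.9, 0, 0.1], "angular": [0, 0, 0], "claw": 255}, {"travel": [1.2, 0, 0.1], "angular": [0, 0, 0], "claw": 255}, {"travel": [1.5, 0, 0.1], "angular": [0, 0, 0], "claw": 255}])

```text
clock: 17.62
eef_pos: [0.576, -0.2827, 0.2069]
tcp_rot: [[0.122, -0.993, -0.0], [-0.993, -0.122, 0.002], [-0.002, 0.0, -1.0]]
ft_force: [-2.6, 10.2, 3.0]
grip_width: 0.114
grip_force: 25.0
```

>>> step_arm(plan=[{"travel": [-0.2, 0, 0], "angular": [0, 0, 0], "claw": 255}, {"travel": [-0.2, 0, 0], "angular": [0, 0, 0], "claw": 255}, {"travel": [-0.2, 0, 0], "angular": [0, 0, 0], "claw": 255}, {"travel": [-0.2, 0, 0], "angular": [0, 0, 0], "claw": 255}, {"travel": [-0.2, 0, 0], "angular": [0, 0, 0], "claw": 255}])

```text
clock: 18.25
eef_pos: [0.576, -0.2827, 0.2069]
tcp_rot: [[0.122, -0.993, -0.0], [-0.993, -0.122, 0.001], [-0.001, 0.0, -1.0]]
ft_force: [-2.7, 7.8, 2.0]
grip_width: 0.114
grip_force: 25.0
```

>>> step_arm(plan=[{"travel": [-0.3, 0, 0], "angular": [0, 0, 0], "claw": 255}, {"travel": [-0.5, 0, -0.1], "angular": [0, 0, 0], "claw": 255}, {"travel": [-0.5, 0, -0.2], "angular": [0, 0, 0], "claw": 255}, {"travel": [-0.5, 0, -0.2], "angular": [0, 0, 0], "claw": 255}], squeeze=10)

```text
clock: 18.75
eef_pos: [0.5761, -0.2827, 0.2069]
tcp_rot: [[0.122, -0.993, -0.0], [-0.993, -0.122, 0.001], [-0.001, 0.0, -1.0]]
ft_force: [-1.0, 5.6, 0.6]
grip_width: 0.117
grip_force: 10.0
```

>>> step_arm(plan=[{"travel": [-0.3, 0, 0], "angular": [0, 0, 0], "claw": 255}, {"travel": [-0.3, 0, 0], "angular": [0, 0, 0], "claw": 215}, {"travel": [-0.3, 0, 0], "angular": [0, 0, 0], "claw": 190}, {"travel": [-0.3, 0, 0], "angular": [0, 0, 0], "claw": 150}, {"travel": [-0.3, 0, 0], "angular": [0, 0, 0], "claw": 120}], squeeze=5)

```text
clock: 19.38
eef_pos: [0.5761, -0.2832, 0.2071]
tcp_rot: [[0.121, -0.993, 0.0], [-0.993, -0.121, -0.0], [0.0, -0.0, -1.0]]
ft_force: [-0.3, -0.9, 0.2]
grip_width: 0.421
grip_force: 0.0
```

>>> step_arm(plan=[{"travel": [0, 0, 0], "angular": [0, 0, 0], "claw": 100}, {"travel": [0, 0, -5], "angular": [0, 0, 0], "claw": 100}, {"travel": [0, 0, -20], "angular": [0, 0, 0], "claw": 100}, {"travel": [0, 0, -45], "angular": [0, 0, 0], "claw": 100}, {"travel": [0, 0, -80], "angular": [0, 0, 0], "claw": 100}])

```text
clock: 20.0
eef_pos: [0.5758, -0.283, 0.2883]
tcp_rot: [[0.121, -0.993, -0.001], [-0.993, -0.121, 0.0], [-0.0, 0.001, -1.0]]
ft_force: [0.3, 0.5, 0.7]
grip_width: 0.613
grip_force: 0.0
```

>>> step_arm(plan=[{"travel": [-50, 0, -20], "angular": [0, 0, 0], "claw": 100}, {"travel": [-100, 30, -40], "angular": [0, 0, 0], "claw": 100}, {"travel": [-150, 60, -40], "angular": [0, 0, 0], "claw": 100}, {"travel": [-200, 90, -40], "angular": [0, 0, 0], "claw": 100}, {"travel": [-240, 100, -40], "angular": [0, 0, 0], "claw": 100}])

```text
clock: 20.62
eef_pos: [0.4461, -0.0559, 0.3289]
tcp_rot: [[0.122, -0.993, 0.003], [-0.993, -0.122, 0.001], [-0.0, -0.003, -1.0]]
ft_force: [1.2, -0.4, 0.6]
grip_width: 0.609
grip_force: 0.0
```

```bash
python3 - <<'E'
from h import *
S=grab('scene')['pixels'];T=grab('top')['pixels']
c=lambda im,x,y:cv2.resize(im[y:y+70,x:x+70],(400,400),interpolation=cv2.INTER_CUBIC)
cv2.imwrite('pics/c8.png',np.hstack([c(S,145,145),c(T,365,185)])[...,::-1])
E
```

```text
(no output)
```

View pics/c8.png

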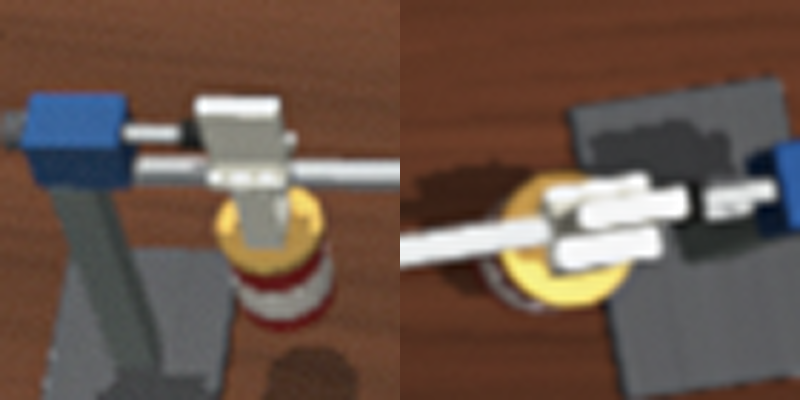

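The hanger hangs upright on the second rail. Its fin touches the black foot at crop (195,130) and no yellow pin shows. The arm is clear, so I hand in.

```bash
python3 -c "
from station import arm
print(arm.close_job())"
```

```text
the job is handed in; nothing more can be done
None
```

The red hanger now hangs on the second rail with its fin against the buffer's foot, pressed home at about 8–10 N for over half a second and let go; I handed the job in at about 21 s, and the hand-in returned no verdict.

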